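# Load the blow-off booth under its ratchet shield

## Task

Load the blow-off booth with the tray of green sleeves: raise the booth's clear shield by its blue lip, click by click, until the pawl holds it clear of the sleeves; push the tray in underneath, square and right back against the stops; then press the red thumb lever to lift the pawl and let the shield down until it is fully shut, and let go of the lever. Do not let the tray or sleeves strike the shield, keep every sleeve standing in the tray, and leave the other things on the bench where they are.

Things in the scene. Friction and masses are not known exactly. Their poses are not given: they have to be found in the camera images.
- booth: Fixed clear-walled booth, 238 wide, 205 deep, 127 high; two masts (240 high) at its open front. Origin: on the table, middle of the shield's plane; x points into the booth (opening faces -x), y along the opening towards the pawl, z up. Opening 188 wide (y -94 to 94), inner walls at y = -113 and 113. No floor: the tray slides on the table. Two rubber stops, faces at x = 173, 18 high.
- shield (a joint): Height (m) of the sliding shield: 0 = shut (lower edge 3 mm above the table), 0.098 = top stop. A toothed rail at its +y edge rises past the pawl, a tooth every 15 mm: it rests at 0, 15, 30, 45, 60, 75 or 90 mm (within 2 mm). Raising takes 7 to 13 N plus 60 N per m/s (damper); with the pawl lifted it sinks by itself at 6 to 12 cm/s.
- shield_lip (a point): Moves with the shield: middle of the underside of the rounded front edge of its blue finger lip, 33 mm in front of the shield's plane (58 mm above the table when shut). The lip is a level ledge 4 thick (edge rounded, 8 thick), 114 wide along the booth's y, standing out 34 mm from the pane; it is lifted from below.
- shield_edge (a point): Middle of the shield's lower edge (moves with the shield); the frame is 8 thick. The tray goes in below it. A damper, 16 thick, stands at booth y = -106, up to 28 mm in front of the shield's plane.
- pawl (a joint): Angle (rad) of the sprung pawl: 0 = nose in the teeth, about 0.25 = just clear of them, 0.5 = end of travel. It springs back by itself. It pivots about the booth's y axis at booth x = -26, y = 104, z = 115.5 mm.
- lever_pad (a point): Middle of the top of the red thumb pad (26 by 24 mm) of the pawl's lever, at booth x = -92, y = 104, z = 126 mm when engaged, 66 mm in front of the pivot. Pressed straight down (3 to 8 N) it swings the pawl out of the teeth: clear at about 18 mm down, end of travel at 33 mm. Held down, the shield keeps sinking; let go, the pawl catches the next tooth.
- tray: Loose white tray 155 by 155, 26 high, walls 3 thick, nine pockets, about 0.45 kg with its sleeves. Origin: centre of its underside; x and y along its sides, z up. It starts in front of the booth's opening, askew; its x axis points roughly into the booth. Right home its origin is at booth x = 95.5 mm.
- sleeve1: Green plastic sleeve standing loose in a pocket of the tray, 40 mm flange, 62 tall (top 65 above the table). Origin: centre of its foot; z up along it.
- sleeve2: Green plastic sleeve standing loose in a pocket of the tray, 40 mm flange, 62 tall (top 65 above the table). Origin: centre of its foot; z up along it.
- sleeve3: Green plastic sleeve standing loose in a pocket of the tray, 40 mm flange, 62 tall (top 65 above the table). Origin: centre of its foot; z up along it.
- sleeve4: Green plastic sleeve standing loose in a pocket of the tray, 40 mm flange, 62 tall (top 65 above the table). Origin: centre of its foot; z up along it.
- air_gun: Blue air gun lying on the bench, about 200 long. Leave alone.
- reject_cup: Red cup, 64 wide, 70 high, near the booth. Leave alone.
- loupe: Black loupe, 37 wide, 44 high, standing near the booth's front. Leave alone.
- caliper: Steel caliper, 200 long, lying flat. Leave alone.
- screwdriver: Small screwdriver, 160 long, lying. Leave alone.
Not all that is in view belongs to the job. What is shaped like the sleeve2 but pink or yellow is not meant. What is shaped like the sleeve1 but orange is not meant.

How it is judged:
On the way, in this order (a step that is already met when the one before it is completed fails the run):
1. the shield stands raised on a tooth (75 mm or more), held by the pawl alone, with the tray still in front of the booth (value of joint shield above 0.071 m and velocity of joint shield between -0.01 and 0.01 m/s and value of joint pawl below 0.15 rad and contact force between the fingers and anything else below 0.5 N and x of tray in the frame of booth below -0.06 m), for 0.3 s.
2. the tray is square against the back stops while the shield still stands raised (x of tray in the frame of booth between 0.0895 and 0.1 m and y of tray in the frame of booth between -0.037 and 0.037 m and angle between the x axis of tray and the x axis of booth, either way round below 0.08 rad and value of joint shield above 0.071 m), for 0.2 s.
At the end, for the whole second after the job is handed in: The shield is fully shut (within 3 mm) with the pawl sprung back, the tray lies behind it within 6 mm of the back stops, square within 0.08 rad, at rest, with all four sleeves standing upright in it (x of tray in the frame of booth between 0.0895 and 0.1 m and y of tray in the frame of booth between -0.037 and 0.037 m and angle between the x axis of tray and the x axis of booth, either way round below 0.08 rad and value of joint shield below 0.003 m and value of joint pawl below 0.15 rad and velocity of joint shield above -0.01 m/s and linear speed of tray below 0.01 m/s and angle between each of sleeve1, sleeve2, sleeve3, sleeve4's own z axis and vertical below 0.2 rad and horizontal distance between each of sleeve1, sleeve2, sleeve3, sleeve4 and tray below 0.085 m and height (world z) of each of sleeve1, sleeve2, sleeve3, sleeve4 below 0.02 m); the robot touches nothing.
It fails at once if the tray or a sleeve strikes the shield, or the shield comes down on it (contact force between shield and tray above 2 N or contact force between shield and sleeve1 above 2 N or contact force between shield and sleeve2 above 2 N or contact force between shield and sleeve3 above 2 N or contact force between shield and sleeve4 above 2 N).
It fails at once if a sleeve is tipped over (angle between any of sleeve1, sleeve2, sleeve3, sleeve4's own z axis and vertical above 0.6 rad).
It fails at once if another thing on the bench is disturbed (moved more than 25 mm) (distance of any of air_gun, reject_cup, loupe, caliper, screwdriver from where it was at the start of the episode above 0.025 m).
It also fails if it takes over 72 s, if anything falls off the work surface, if the arm or the gripper's body presses on something with over 40 N, if the wrist force passes 120 N, or if a joint passes its speed limit or range.

## Robot

A 6-joint arm with a two-finger parallel gripper is mounted at the origin on the work surface. World frame = base frame: x ahead of the robot, y to its left, z up, the work surface at z = 0. Lengths are in m, angles in rad, forces in N, time in s.
With the tool pointing down it reaches from about 0.325 to 0.9 m from the base axis. Payload 6.1 kg.
Tool frame: the origin (TCP) lies midway between the tips of the shut fingers; the grasp point (between the pads) lies 19 mm behind it; x points along the fingers, y is the direction in which the jaws open and shut, and the axes are right-handed (so a half turn about x gives the same grasp; the last joint's range is limited). The gripper opens to 85 mm and grips with 20 to 120 N. Pads are 22 mm wide; open, the fingers measure 114 mm over their backs; the gripper's body (76 mm by 85 mm) begins 54 mm behind the grasp point. The pads swing forward as they close: fully open they stand 13 mm farther back than shut.
Start: joints at [-1.434, 0.22, 1.526, -0, 1.395, -0.126], TCP at [0.162, -0.604, 0.207] pointing down, gripper open.
Joint ranges: [-2.98, 2.98], [-0.91, 2.08], [0.09, 2.57], [-1.24, 4.39], [0.2, 2.65], [-2.68, 2.68]. Speed limits (rad/s): [2.57, 2.57, 3.01, 3.14, 3.14, 3.14].

## Interface

Orientations are given as [roll, pitch, yaw] about the fixed x, y, z axes, in that order (R = Rz(yaw) Ry(pitch) Rx(roll)).
In Python, from plant import movep, move_l, set_joints, gripper_to, hold, inverse_kinematics, observe, get_image, get_calibration, Unreachable, job_done gives the robot as it stands. Calls block until the motion is done:
- movep(position, orientation): joint-space move of the TCP to a pose.
- move_l(position, feed=0.15, rotation=None, max_force=None): straight line of the TCP; rotation=None keeps the orientation; feed is the mean speed in m/s. With max_force (N) it stops when the force on the tool has changed by that much, and returns True; else False.
- set_joints(angles): joint-space move.
- gripper_to(opening, f_grip=None): finger opening in m; f_grip is the grip in N (None keeps the last); returns when the fingers have stopped.
- hold(seconds).
- inverse_kinematics(position, orientation): joint angles nearest the present ones, or None.
- observe(): the state.
- get_image(name): name is "side" or "top" or "wrist"; returns (picture, depth): 420x560x3 uint8, red, green, blue; 420x560 float32, m along the optical axis (not along the pixel's ray), 0 where there is no reading.
- get_calibration(name): a dict with "intrinsics" (3x3 intrinsics, pixels), "world_from_camera" (4x4, takes a point from camera to world coordinates). Camera axes: x right, y down, z forward; pixel columns grow to the right and rows downward; lengths in m; the calibration is good to about 2 mm. A picture is of the moment at which its call begins: read the wrist's pose just before it. get_calibration takes no time and is no camera call; for the wrist camera it gives the pose at the moment of the call.
A pose or a line that the arm cannot do raises Unreachable and nothing moves.
- job_done(): hands the job in, once; it reports no verdict.
The state is a dict: "time_s": time; "q": joint angles; "joint_velocities": joint speeds; "joint_torque": joint torques, N m; "eef_pos": TCP position; "tcp_rot": TCP orientation; "ft_force": force on the tool from outside, world axes, zero at the start; "torque": the same for the moment, N m; "opening": finger opening in m.
Only numpy, scipy, OpenCV 4.12 (cv2) and the standard library are available. Lean on these libraries where they do the work, as an engineer would, in place of code of your own. Each camera call takes 0.05 s, during which the arm holds its last target.

## Working session

There is one attempt and no reset: what is moved stays moved. The work goes in short steps, each a Python script; the robot and the scene stay as the last script left them, time stands still between calls to the robot, and variables do not carry over. Pictures are saved under pics/ and viewed, and the job is handed in when it is done.

```bash
mkdir -p pics; ls; python3 - <<'E'
from plant import *
import cv2,numpy as np
o=observe();print(o['time_s'],o['eef_pos'],o['tcp_rot'])
for n in ['side','top','wrist']:
    p,d=get_image(n);cv2.imwrite(f'pics/{n}0.png',p[:,:,::-1]);np.savez(f'pics/{n}0.npz',p=p,d=d,K=get_calibration(n)['intrinsics'],T=get_calibration(n)['world_from_camera'])
    print(n,np.round(get_calibration(n)['world_from_camera'],3).tolist(),get_calibration(n)['intrinsics'])
E
```

```text
pics
0.0 [ 0.16228948 -0.60287025  0.20619395] [-1.7061448   1.56880906  1.69829149]
side [[0.956, -0.186, 0.226, 0.265], [-0.293, -0.617, 0.73, -0.851], [0.003, -0.764, -0.645, 0.967], [0.0, 0.0, 0.0, 1.0]] [[527.62391079   0.         276.9520945 ]
 [  0.         527.62391079 210.87840314]
 [  0.           0.           1.        ]]
top [[0.016, -0.989, 0.15, 0.381], [-1.0, -0.014, 0.017, 0.091], [-0.014, -0.15, -0.989, 1.306], [0.0, 0.0, 0.0, 1.0]] [[480.18359802   0.         284.01940375]
 [  0.         480.18359802 210.09999688]
 [  0.           0.           1.        ]]
wrist [[0.259, -0.921, -0.29, 0.235], [-0.966, -0.247, -0.076, -0.583], [-0.001, 0.3, -0.954, 0.374], [0.0, 0.0, 0.0, 1.0]] [[307.09203158   0.         278.35437404]
 [  0.         307.09203158 210.31606858]
 [  0.           0.           1.        ]]
```

View pics/side0.png

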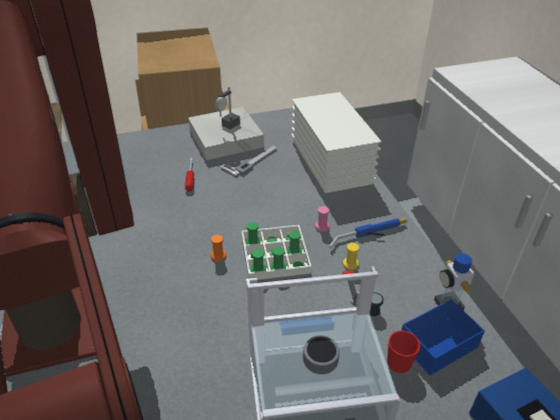

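View pics/top0.png

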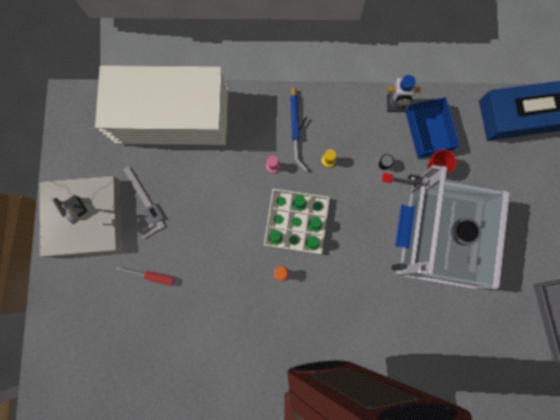

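View pics/wrist0.png

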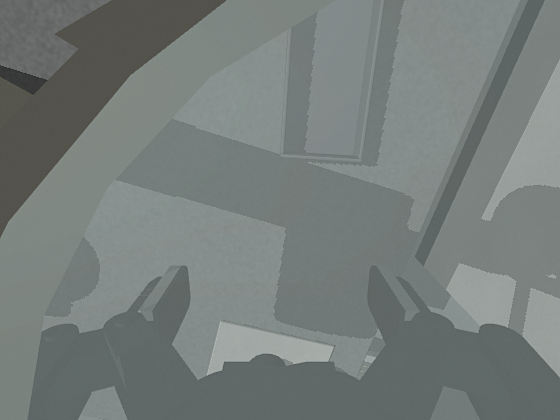

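```bash
cat > h.py <<'E'
import numpy as np,cv2
def load(n):
    z=np.load(f'pics/{n}.npz');return z['p'],z['d'],z['K'],z['T']
def pts(d,K,T):
    v,u=np.mgrid[:d.shape[0],:d.shape[1]]
    c=np.stack([(u-K[0,2])/K[0,0]*d,(v-K[1,2])/K[1,1]*d,d],-1)
    return c@T[:3,:3].T+T[:3,3]
def ray(u,v,z,K,T):
    r=T[:3,:3]@np.array([(u-K[0,2])/K[0,0],(v-K[1,2])/K[1,1],1]);return T[:3,3]+r*(z-T[2,3])/r[2]
def pix(P,K,T):
    c=(np.asarray(P)-T[:3,3])@T[:3,:3];return np.stack([c[...,0]/c[...,2]*K[0,0]+K[0,2],c[...,1]/c[...,2]*K[1,1]+K[1,2]],-1)
E
python3 - <<'E'
from h import *
for n,(r0,r1,c0,c1),s in [('top0',(150,300,370,520),5),('top0',(140,290,240,340),5),('side0',(210,420,230,430),4)]:
    p,d,K,T=load(n); W=pts(d,K,T)
    im=cv2.resize(p[r0:r1,c0:c1,::-1],None,fx=s if s==5 else 3,fy=s if s==5 else 2.8,interpolation=cv2.INTER_CUBIC)
    im=im[:600,:800];cv2.imwrite(f'pics/z_{n}_{c0}.png',im)
def pr(n,L):
    p,d,K,T=load(n);W=pts(d,K,T)
    for u,v in L: print(n,u,v,np.round(W[v,u],3),p[v,u])
pr('top0',[(388,178),(405,226),(430,210),(467,231),(485,250),(490,260),(441,175),(420,262),(300,200),(297,235),(350,300),(387,161),(467,215)])
pr('side0',[(320,352),(307,325),(318,278),(277,250),(350,278),(321,400)])
E
```

```text
top0 388 178 [ 0.644 -0.147  0.128] [164  28  27]
top0 405 226 [ 0.531 -0.201  0.069] [ 27  65 129]
top0 430 210 [ 0.565 -0.25   0.126] [102 104 106]
top0 467 231 [ 0.511 -0.329  0.152] [26 26 28]
top0 485 250 [ 0.468 -0.382  0.124] [113 123 127]
top0 490 260 [ 0.444 -0.392  0.126] [111 122 125]
top0 441 175 [ 0.628 -0.245  0.238] [166 160 168]
top0 420 262 [ 0.437 -0.222  0.128] [129 129 133]
top0 300 200 [0.596 0.071 0.068] [ 37 113  58]
top0 297 235 [ 0.511  0.077 -0.001] [125 122 114]
top0 350 300 [ 0.339 -0.067 -0.001] [104 103 105]
top0 387 161 [ 0.709 -0.162  0.047] [102 107 106]
top0 467 215 [ 0.553 -0.339  0.13 ] [ 97 105 105]
side0 320 352 [ 0.508 -0.336  0.159] [44 46 49]
side0 307 325 [ 0.514 -0.252  0.131] [111 139 166]
side0 318 278 [ 0.537 -0.235  0.241] [214 218 225]
side0 277 250 [0.538 0.027 0.067] [ 71 154  94]
side0 350 278 [ 0.595 -0.25   0.237] [113 116 121]
side0 321 400 [ 0.484 -0.409  0.128] [135 148 152]
```

View pics/z_top0_370.png

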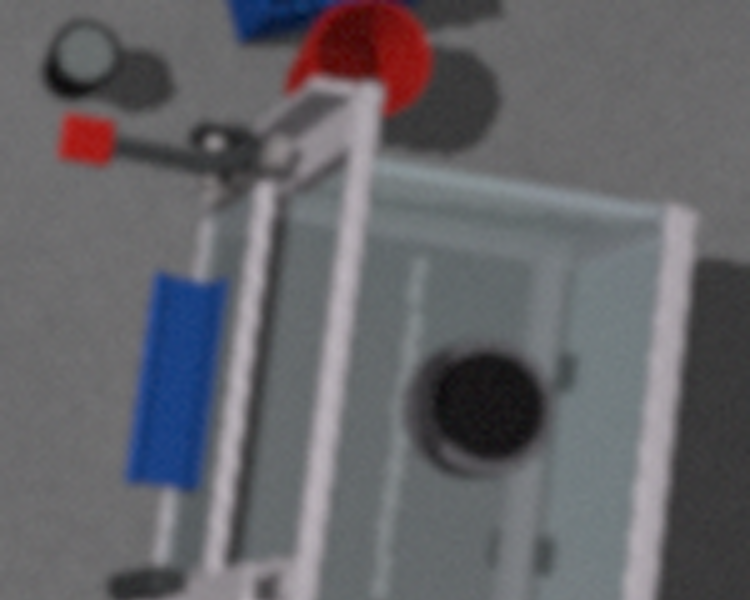

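View pics/z_side0_230.png

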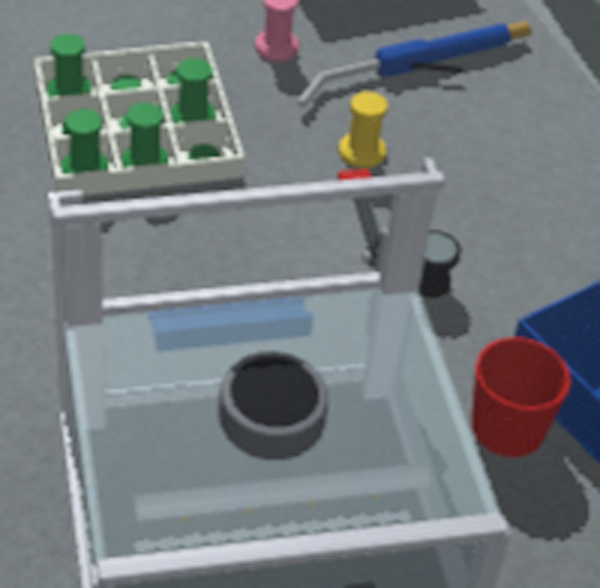

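View pics/z_top0_240.png

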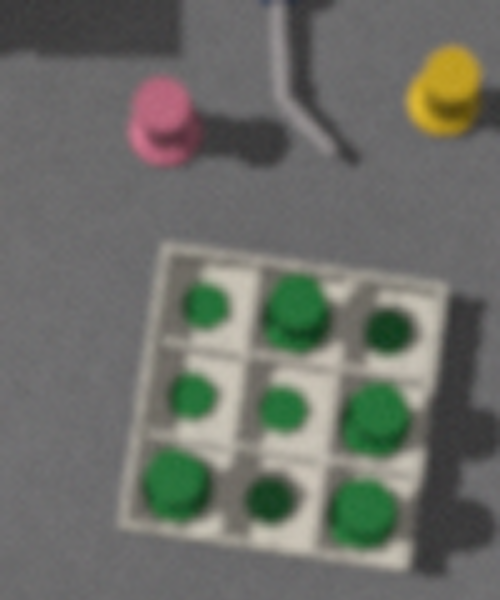

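```bash
python3 - <<'E'
from h import *
p,d,K,T=load('top0');W=pts(d,K,T);hsv=cv2.cvtColor(p,cv2.COLOR_RGB2HSV)
def info(name,m):
    P=W[m];r=cv2.minAreaRect((P[:,:2]*1000).astype(np.float32));print(name,m.sum(),np.round(P.mean(0),4),'z',np.round(np.percentile(P[:,2],[5,50,95]),3),'rect',np.round(r[0],1),np.round(r[1],1),round(r[2],1))
ro=np.zeros(d.shape,bool);ro[195:260,390:418]=1
m=ro&(hsv[...,0]>100)&(hsv[...,0]<125)&(hsv[...,1]>120)&(W[...,2]>.05);info('lip',m)
# pixel-plane rect for lip
def planerect(name,m,z):
    v,u=np.nonzero(m);P=np.array([ray(a,b,z,K,T)[:2] for a,b in zip(u,v)])*1000;r=cv2.minAreaRect(P.astype(np.float32));print(name,np.round(r[0],1),np.round(r[1],1),round(r[2],2));print(np.round(cv2.boxPoints(r),0).tolist())
planerect('lip',m,.064)
ro=np.zeros(d.shape,bool);ro[165:190,375:400]=1
m=ro&((hsv[...,0]<8)|(hsv[...,0]>172))&(hsv[...,1]>120);info('pad',m);planerect('pad',m,.126)
# top beam
m=(W[...,2]>.225)&(W[...,2]<.25)&(W[...,1]<-.15)&(W[...,1]>-.3)&(W[...,0]>.38)&(W[...,0]<.66);info('beam',m)
# rear
P=W[...]; m=(W[...,2]>.115)&(W[...,2]<.14)&(W[...,1]<-.36)&(W[...,1]>-.5)&(W[...,0]>.36)&(W[...,0]<.68);info('rear',m)
# tray: bright not-green in roi, z 0.015..0.04 
ro=np.zeros(d.shape,bool);ro[180:262,255:340]=1
m=ro&(W[...,2]>.018)&(W[...,2]<.034);info('tray',m);planerect('tray',m,.026)
m=ro&(W[...,2]>.055);n,l,s,c=cv2.connectedComponentsWithStats(m.astype(np.uint8))
for i in range(1,n):
    if s[i,4]>20: print('sl',np.round(ray(*c[i],.063,K,T),3),s[i,4],np.round(W[l==i].mean(0),3))
# others
for nm,(r,cc) in dict(loupe=((150,172),(376,398)),yellow=((148,168),(320,340)),orange=((262,284),(270,292)),pink=((155,175),(264,284)),cup=((148,175),(425,460))).items():
    ro=np.zeros(d.shape,bool);ro[r[0]:r[1],cc[0]:cc[1]]=1;info(nm,ro&(W[...,2]>.025)&(W[...,2]<.1))
m=(W[...,2]>.005)&(W[...,2]<.05)&(W[...,0]>.68)&(W[...,1]>-.02)&(W[...,1]<.1)&(np.abs(W[...,0]-.7)<.2);info('gun',m)
E
```

```text
lip 586 [ 0.5314 -0.2016  0.0665] z [0.061 0.065 0.081] rect [ 534.5 -200.8] [ 34.3 112.6] 79.9
lip [ 532.9 -202.4] [ 36.6 110.3] 80.65
[[476.0, -211.0], [584.0, -229.0], [590.0, -193.0], [481.0, -175.0]]
pad 94 [ 0.6441 -0.1436  0.1341] z [0.121 0.127 0.131] rect [527.1 -37.2] [ 28.4 389.3] 48.0
pad [ 646.  -145.4] [25. 23.] 89.01
[[634.0, -158.0], [657.0, -158.0], [658.0, -133.0], [635.0, -133.0]]
beam 670 [ 0.522  -0.2301  0.2388] z [0.23  0.24  0.244] rect [ 527.8 -224.2] [ 31.3 246.2] 80.6
rear 2688 [ 0.5086 -0.3958  0.1274] z [0.123 0.127 0.132] rect [ 499.2 -391.1] [ 86.1 244.1] 83.7
tray 600 [0.547  0.0774 0.0244] z [0.019 0.024 0.029] rect [546.3  78.1] [155.4 156. ] 82.4
tray [545.8  78.1] [155.  155.8] 82.36
[[458.0, 12.0], [613.0, -9.0], [633.0, 145.0], [479.0, 165.0]]
sl [0.596 0.071 0.063] 103 [0.596 0.071 0.065]
sl [0.539 0.028 0.063] 104 [0.536 0.029 0.089]
sl [0.503 0.134 0.063] 106 [0.501 0.134 0.077]
sl [0.489 0.035 0.063] 105 [0.489 0.035 0.066]
loupe 154 [ 0.7102 -0.1625  0.0443] z [0.04  0.045 0.049] rect [ 710.4 -162.5] [36.1 36.8] 24.4
yellow 119 [ 0.7184 -0.0085  0.0585] z [0.034 0.062 0.066] rect [720.3  -9. ] [29.2 28.2] 20.4
orange 105 [0.4052 0.1171 0.0623] z [0.058 0.062 0.066] rect [404.7 117.3] [28.1 25.9] 0.9
pink 117 [0.6997 0.1448 0.0591] z [0.033 0.062 0.068] rect [700.5 145.1] [28.1 28.9] 58.7
cup 367 [ 0.7195 -0.3117  0.0519] z [0.028 0.054 0.072] rect [ 709.4 -313.4] [68.7 95. ] 13.2
gun 708 [0.7971 0.0643 0.018 ] z [0.005 0.019 0.029] rect [791.7  39.4] [218. 115.] 0.8
```

```bash
cat >> h.py <<'E'
BX=np.array([-.1636,-.9865,0]);BY=np.array([.9865,-.1636,0]);BO=np.array([.530,-.2215,0])
def B(x,y,z): return BO+x*BX+y*BY+np.array([0,0,z])
def toB(P): P=np.asarray(P)-BO; return np.array([P@BX,P@BY,P[2]])
from scipy.spatial.transform import Rotation as R
def ori(xd,yd): # rpy
    x=xd/np.linalg.norm(xd);y=yd-x*(yd@x);y/=np.linalg.norm(y)
    return R.from_matrix(np.stack([x,y,np.cross(x,y)],1)).as_euler('xyz').tolist()
def pitched(deg,sgn=1): 
    a=np.radians(deg);return ori(np.cos(a)*BX-np.sin(a)*np.array([0,0,1]),sgn*BY)
def down(yaw,sgn=1): # tool y along direction yaw
    return ori(np.array([0,0,-1.]),sgn*np.array([np.cos(yaw),np.sin(yaw),0]))
E
python3 - <<'E'
from h import *
from plant import *
print(observe()['q'])
for deg in (20,28,35):
  for s in (1,-1):
    for nm,P in dict(pre=B(-.10,0,.06),und=B(-.022,0,.035),up=B(-.022,0,.14),pushfar=B(-.15,0,.015),push=B(.03,0,.015)).items():
        q=inverse_kinematics(P,pitched(deg,s));print(deg,s,nm,None if q is None else np.round(q,2))
for s in (1,-1): print('pad',inverse_kinematics(B(-.092,.104,.16),down(0.,s)),inverse_kinematics(B(-.092,.104,.16),down(1.5,s)))
E
```

```text
[-1.43409033e+00  2.21057497e-01  1.52734789e+00  1.01345813e-05
  1.39469754e+00 -1.26078561e-01]
20 1 pre [ 0.21  0.76  1.6  -1.06  1.57  0.86]
20 1 und [ 0.09  0.76  1.68 -1.16  1.46  0.89]
20 1 up [ 0.09  0.56  1.73 -1.14  1.53  0.75]
20 1 pushfar [ 0.28  0.89  1.5  -1.01  1.6   0.9 ]
20 1 push [ 0.    0.78  1.71 -1.23  1.39  0.92]
20 -1 pre [ 0.21  0.76  1.6  -1.06  1.57 -2.28]
20 -1 und [ 0.09  0.76  1.68 -1.16  1.46 -2.25]
20 -1 up [ 0.09  0.56  1.73 -1.14  1.53 -2.39]
20 -1 pushfar [ 0.28  0.89  1.5  -1.01  1.6  -2.24]
20 -1 push [ 0.    0.78  1.71 -1.23  1.39 -2.23]
28 1 pre [ 0.18  0.66  1.65 -0.99  1.47  0.8 ]
28 1 und [ 0.06  0.66  1.72 -1.08  1.36  0.81]
28 1 up [ 0.06  0.46  1.75 -1.05  1.44  0.67]
28 1 pushfar [ 0.25  0.78  1.56 -0.94  1.5   0.85]
28 1 push [-0.03  0.68  1.76 -1.15  1.29  0.83]
28 -1 pre [ 0.18  0.66  1.65 -0.99  1.47 -2.34]
28 -1 und [ 0.06  0.66  1.72 -1.08  1.36 -2.33]
28 -1 up [ 0.06  0.46  1.75 -1.05  1.44 -2.48]
28 -1 pushfar [ 0.25  0.78  1.56 -0.94  1.5  -2.29]
28 -1 push [-0.03  0.68  1.76 -1.15  1.29 -2.31]
35 1 pre [ 0.15  0.58  1.69 -0.91  1.39  0.73]
35 1 und [ 0.02  0.57  1.76 -1.    1.28  0.73]
35 1 up [ 0.02  0.39  1.77 -0.96  1.38  0.58]
35 1 pushfar [ 0.22  0.7   1.61 -0.88  1.41  0.8 ]
35 1 push [-0.07  0.59  1.79 -1.07  1.2   0.74]
35 -1 pre [ 0.15  0.58  1.69 -0.91  1.39 -2.41]
35 -1 und [ 0.02  0.57  1.76 -1.    1.28 -2.41]
35 -1 up [ 0.02  0.39  1.77 -0.96  1.38 -2.56]
35 -1 pushfar [ 0.22  0.7   1.61 -0.88  1.41 -2.34]
35 -1 push [-0.07  0.59  1.79 -1.07  1.2  -2.4 ]
pad [-0.34290428  0.3465735   1.46275904  0.          1.33226011 -0.34290428] [-0.34290428  0.3465735   1.46275904  0.          1.33226011 -1.84290428]
pad None [-0.34290428  0.3465735   1.46275904  0.          1.33226011  1.29868838]<stdin>:8: UserWarning: Gimbal lock detected. Setting third angle to zero since it is not possible to uniquely determine all angles.
```

```bash
python3 -W ignore - <<'E'
from h import *
from plant import *
o=observe();p=o['eef_pos']
q=np.array(o['q'])
gripper_to(0.0,40)
move_l([p[0],p[1],.40],feed=.25)
q=np.array(observe()['q'])
q2=inverse_kinematics(B(-.16,0,.30),pitched(28))
print(np.round(q2,2))
qa=q.copy();qa[0]=q2[0];set_joints(qa)
movep(B(-.16,0,.30),pitched(28))
move_l(B(-.13,0,.10),feed=.2)
move_l(B(-.10,0,.033),feed=.1)
o=observe();print(o['time_s'],toB(o['eef_pos']),o['ft_force'])
for n in ['side','top']:
    im,d=get_image(n);cv2.imwrite(f'pics/{n}1.png',im[:,:,::-1])
E
```

```text
[ 0.27  0.37  1.53 -0.96  1.77  0.5 ]
8.2833 [-0.10007502  0.00033906  0.03329089] [ 0.49972433 -0.24325422 -0.2881217 ]
```

View pics/side1.png

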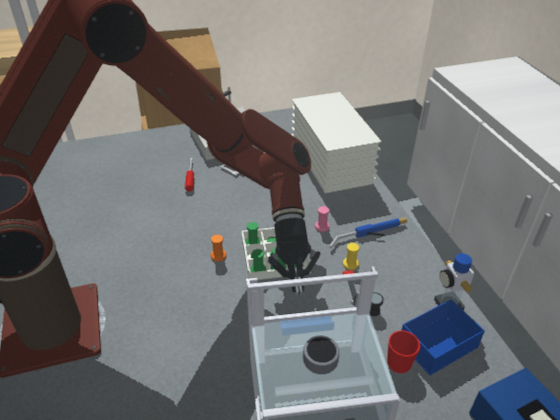

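View pics/top1.png

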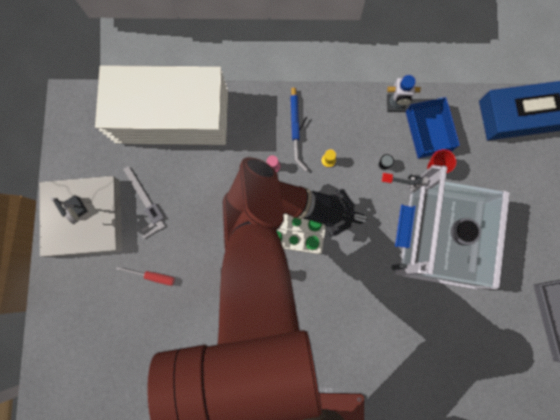

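```bash
python3 -W ignore - <<'E'
from h import *
from plant import *
move_l(B(-.10,0,.026),feed=.1)
hit=move_l(B(-.018,0,.026),feed=.08,max_force=6)
print('in',hit,toB(observe()['eef_pos']))
hit=move_l(B(-.018,0,.07),feed=.025,max_force=4)
o=observe();print('up',hit,toB(o['eef_pos']),np.round(o['ft_force'],1))
im,d=get_image('top');cv2.imwrite('pics/top2.png',cv2.resize(im[130:310,340:520,::-1],None,fx=3,fy=3))
E
```

```text
in False [-0.01838887  0.00018024  0.0260124 ]
up True [-1.84624541e-02 -5.14041670e-05  4.21203090e-02] [-0.5  1.4 -0.8]
```

View pics/top2.png

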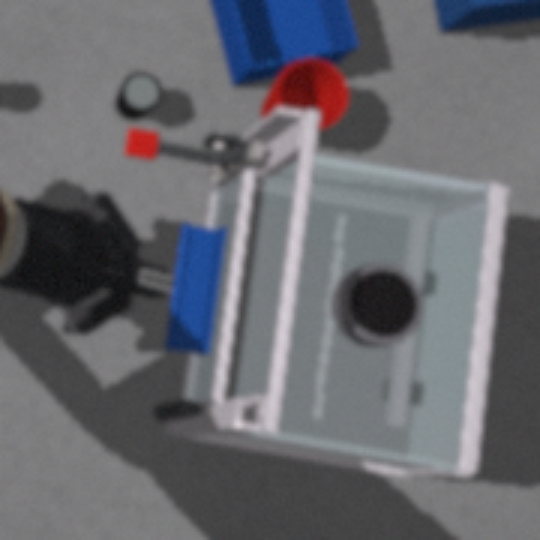

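```bash
python3 -W ignore - <<'E'
from h import *
from plant import *
hit=move_l(B(-.0185,0,.1362),feed=.05,max_force=35)
o=observe();print('up',hit,toB(o['eef_pos']),np.round(o['ft_force'],1),o['time_s'])
hold(.2);o=observe();print(toB(o['eef_pos']),np.round(o['ft_force'],1))
im,d=get_image('side');cv2.imwrite('pics/side3.png',cv2.resize(im[200:420,220:420,::-1],None,fx=2.7,fy=2.7))
E
```

```text
up False [-0.0184987  -0.0001509   0.13590433] [-1.1 -0.1 -0.7] 12.7667
[-1.84571666e-02 -8.85821266e-05  1.36048569e-01] [ 1.3 -0.2 -0.4]
```

View pics/side3.png

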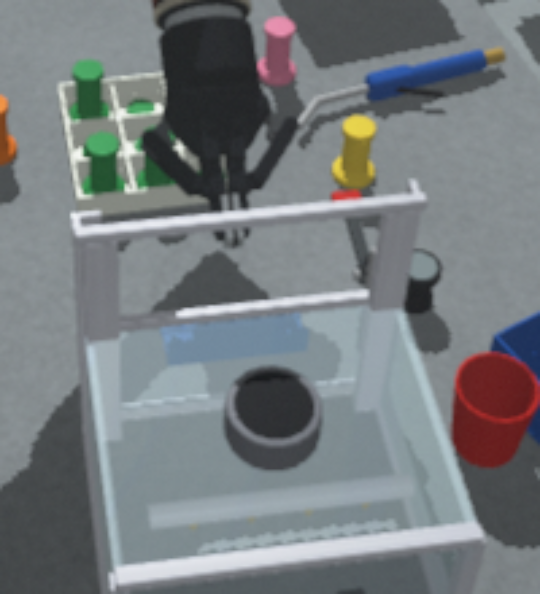

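```bash
python3 -W ignore - <<'E'
from h import *
from plant import *
o=observe();print(o['eef_pos'],o['tcp_rot'],o['opening'])
for n in ['side','top']:
    im,d=get_image(n);c=get_calibration(n);K,T=c['intrinsics'],c['world_from_camera']
    np.savez(f'pics/{n}4.npz',p=im,d=d,K=K,T=T)
    print(n,'tcp',pix(o['eef_pos'],K,T),'lip shut',pix(B(-.033,0,.058),K,T))
    im=im[:,:,::-1].copy()
    cv2.circle(im,tuple(int(a) for a in pix(o['eef_pos'],K,T)),2,(255,0,255),-1)
    a,b=(200,220) if n=='side' else (130,340)
    cv2.imwrite(f'pics/{n}4.png',cv2.resize(im[a:a+200,b:b+200],None,fx=3,fy=3))
    W=pts(d,K,T);hsv=cv2.cvtColor(np.ascontiguousarray(im[:,:,::-1]),cv2.COLOR_RGB2HSV)
    if n=='top':
        ro=np.zeros(d.shape,bool);ro[195:260,385:425]=1
        m=ro&(hsv[...,0]>100)&(hsv[...,0]<125)&(hsv[...,1]>120);print(np.percentile(W[m],[5,50,95],axis=0))
E
```

```text
[ 0.53297664 -0.20327585  0.13609951] [-0.00228945  0.48991062 -1.73612924] -0.0002225782549585231
side tcp [308.0521193  302.40607628] lip shut [305.35857252 320.96215989]
top tcp [412.29703715 222.11215674] lip shut [399.27149149 224.86719209]
[[ 0.48437047 -0.21859488  0.06060358]
 [ 0.52403766 -0.2021976   0.06494613]
 [ 0.58009813 -0.18123329  0.07611929]]
```

View pics/side4.png

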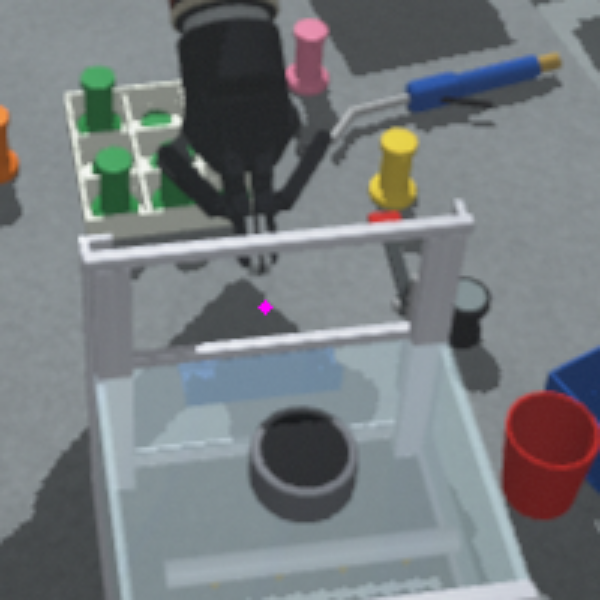

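View pics/top4.png

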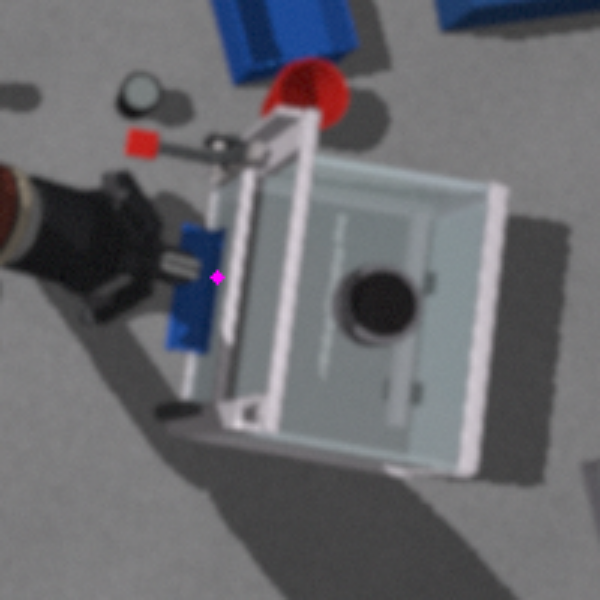

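```bash
python3 -W ignore - <<'E'
from h import *
from plant import *
o=observe();t=np.array(o['eef_pos']);Rt=R.from_euler('xyz',o['tcp_rot']).as_matrix();print(np.round(Rt,3))
for n in ['side4','top4']:
    p,d,K,T=load(n);W=pts(d,K,T)
    L=(W-t)@Rt
    m=(L[...,0]<.03)&(L[...,0]>-.08)&(np.abs(L[...,1])<.03)&(np.abs(L[...,2])<.05)&(W[...,2]>.1)
    for a,b in [(-.08,-.05),(-.05,-.04),(-.04,-.03),(-.03,-.02),(-.02,-.01),(-.01,0),(0,.01),(.01,.03)]:
        k=m&(L[...,0]>=a)&(L[...,0]<b)
        if k.sum(): print(n,a,b,k.sum(),'y',np.round(np.percentile(L[k][:,1],[0,50,100]),3),'z',np.round(np.percentile(L[k][:,2],[0,50,100]),3))
E
```

```text
[[-0.145  0.987 -0.075]
 [-0.87  -0.163 -0.465]
 [-0.471 -0.002  0.882]]
side4 -0.08 -0.05 302 y [-0.03  -0.002  0.03 ] z [-0.011  0.009  0.019]
side4 -0.05 -0.04 1 y [0.005 0.005 0.005] z [0.011 0.011 0.011]
side4 -0.04 -0.03 41 y [-0.014 -0.005  0.01 ] z [-0.008  0.007  0.015]
side4 -0.03 -0.02 28 y [-0.008 -0.002  0.005] z [-0.012  0.007  0.013]
side4 0.01 0.03 177 y [-0.03 -0.    0.03] z [-0.012 -0.002  0.004]
top4 -0.08 -0.05 169 y [-0.029  0.     0.03 ] z [-0.012  0.01   0.016]
top4 -0.05 -0.04 43 y [-0.015 -0.002  0.012] z [-0.007  0.008  0.014]
top4 -0.04 -0.03 29 y [-0.013  0.     0.012] z [0.003 0.009 0.013]
top4 -0.03 -0.02 6 y [-0.008 -0.004 -0.001] z [-0.001  0.006  0.009]
top4 0.01 0.03 123 y [-0.03  0.    0.03] z [-0.023 -0.003  0.015]
```

```bash
python3 -W ignore - <<'E'
from h import *
from plant import *
move_l(B(-.085,0,.136),feed=.2)
move_l(B(-.085,0,.013),feed=.15)
hit=move_l(B(.008,0,.013),feed=.08,max_force=5)
o=observe();print('in',hit,toB(o['eef_pos']),np.round(o['ft_force'],1))
hit=move_l(B(.008,0,.055),feed=.03,max_force=6)
o=observe();print('up',hit,toB(o['eef_pos']),np.round(o['ft_force'],1),o['time_s'])
im,d=get_image('top');cv2.imwrite('pics/top5.png',cv2.resize(im[130:310,340:520,::-1],None,fx=3,fy=3))
E
```

```text
in False [0.00759464 0.00020709 0.01302484] [ 0.2 -0.3 -0.1]
up True [ 0.00754138 -0.00025239  0.02465407] [ 1.7  1.2 -3.3] 16.525
```

View pics/top5.png

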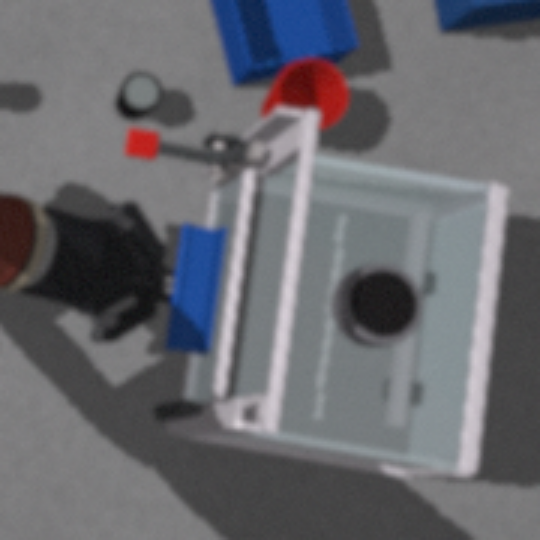

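```bash
python3 -W ignore - <<'E'
from h import *
from plant import *
hit=move_l(B(.008,0,.045),feed=.05,max_force=35)
o=observe();print('up',hit,toB(o['eef_pos']),np.round(o['ft_force'],1))
hit=move_l(B(.008,0,.1185),feed=.06,max_force=35)
o=observe();print('up',hit,toB(o['eef_pos']),np.round(o['ft_force'],1),o['time_s'])
hold(.3);o=observe();print(toB(o['eef_pos']),np.round(o['ft_force'],1))
im,d=get_image('side');cv2.imwrite('pics/side6.png',cv2.resize(im[200:420,220:420,::-1],None,fx=2.7,fy=2.7))
E
```

```text
up False [ 0.00700665 -0.00139801  0.04330254] [ 1.1  6.3 -8.2]
up False [ 0.00668861 -0.00165617  0.11744215] [-0.7  9.7 -6.1] 18.5167
[ 0.00670788 -0.00167259  0.11740764] [-1.5 10.2 -5. ]
```

View pics/side6.png

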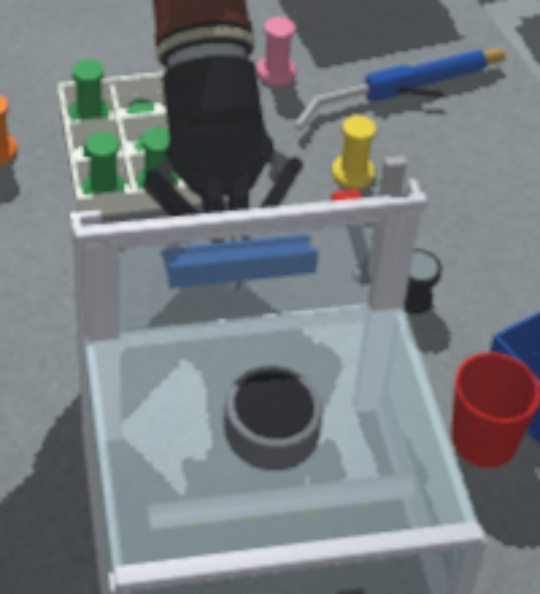

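```bash
python3 -W ignore - <<'E'
from h import *
from plant import *
move_l(B(.004,0,.100),feed=.08)
o=observe();print(toB(o['eef_pos']),np.round(o['ft_force'],1))
move_l(B(-.09,0,.100),feed=.15)
move_l(B(-.14,0,.22),feed=.25)
hold(.4);o=observe();print(o['time_s'],np.round(o['ft_force'],1))
im,d=get_image('top');c=get_calibration('top');W=pts(d,c['intrinsics'],c['world_from_camera']);hsv=cv2.cvtColor(im,cv2.COLOR_RGB2HSV)
ro=np.zeros(d.shape,bool);ro[195:260,385:430]=1
m=ro&(hsv[...,0]>100)&(hsv[...,0]<125)&(hsv[...,1]>120);print('lip',m.sum(),np.percentile(W[m],[5,25,50,75,95],axis=0))
np.savez('pics/top7.npz',p=im,d=d,K=c['intrinsics'],T=c['world_from_camera']);cv2.imwrite('pics/top7.png',im[:,:,::-1])
E
```

```text
[ 0.00439236 -0.00041829  0.09993968] [-0.1 -0.2  0.5]
21.0917 [-0.  -0.3  0.2]
lip 721 [[ 0.48266453 -0.22025416  0.0039954 ]
 [ 0.5046056  -0.21121328  0.15253385]
 [ 0.53093018 -0.20290869  0.15455405]
 [ 0.55805482 -0.193125    0.156706  ]
 [ 0.58028183 -0.18290391  0.17068066]]
```

View pics/top7.png

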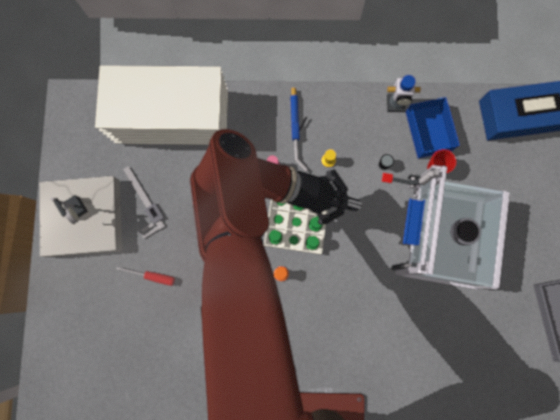

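```bash
cat >> h.py <<'E'
TC=np.array([.5458,.0781]);TX=np.array([-.1330,-.9911])
YT=np.arctan2(-TX[1],-TX[0])
E
python3 -W ignore - <<'E'
from h import *
from plant import *
w=TC-.076*TX;print(w,np.degrees(YT))
movep([w[0],w[1],.16],down(YT));gripper_to(.04,40)
o=observe();print(o['time_s'],o['eef_pos'],np.round(o['q'],2),o['opening'])
t=np.array(o['eef_pos']);Rt=R.from_euler('xyz',o['tcp_rot']).as_matrix()
for n in ['side']:
    im,d=get_image(n);c=get_calibration(n);K,T=c['intrinsics'],c['world_from_camera'];W=pts(d,K,T)
    np.savez(f'pics/{n}8.npz',p=im,d=d,K=K,T=T)
    L=(W-t)@Rt
    m=(np.abs(L[...,1])<.05)&(np.abs(L[...,2])<.03)&(W[...,2]>.1)&(d>0)
    for a in np.arange(-.08,.03,.01):
        k=m&(L[...,0]>=a)&(L[...,0]<a+.01)
        if k.sum(): print(round(a,2),k.sum(),'y',np.round(np.percentile(L[k][:,1],[0,50,100]),3),'z',np.round(np.percentile(L[k][:,2],[0,50,100]),3))
    im=im[:,:,::-1].copy();cv2.circle(im,tuple(int(a) for a in pix(t,K,T)),2,(255,0,255),-1)
    cv2.imwrite('pics/side8.png',cv2.resize(im[120:300,180:380],None,fx=3,fy=3))
E
```

```text
[0.555908  0.1534236] 82.35689234574133
23.275 [0.55588065 0.1534111  0.15990833] [ 0.13  0.14  1.7  -0.    1.29 -1.3 ] 0.03991694290623456
-0.08 33 y [-0.05  -0.046  0.027] z [-0.014 -0.006  0.009]
-0.07 4 y [-0.033 -0.026  0.027] z [-0.014 -0.012 -0.   ]
-0.06 31 y [-0.034 -0.03   0.025] z [-0.012 -0.005  0.008]
-0.05 35 y [-0.034 -0.028  0.023] z [-0.012 -0.007  0.009]
-0.04 31 y [-0.034 -0.026  0.025] z [-0.012 -0.005  0.009]
-0.03 8 y [-0.027 -0.021  0.024] z [-0.011 -0.003  0.009]
```

View pics/side8.png

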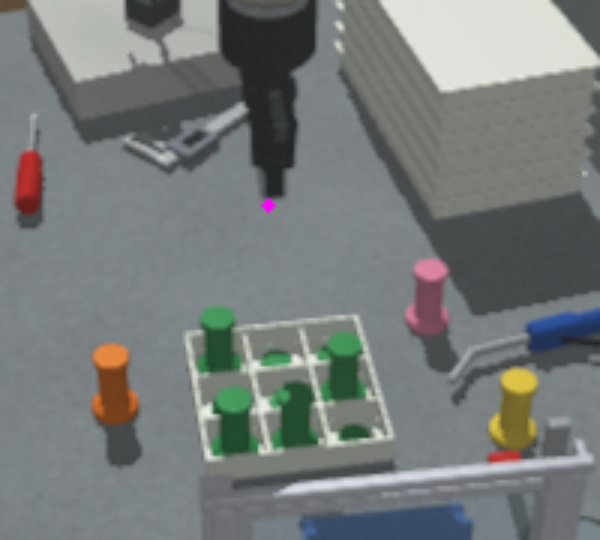

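```bash
python3 -W ignore - <<'E'
from h import *
from plant import *
TY=np.array([-TX[1],TX[0]])
w=TC-.076*TX+.006*TY
move_l([w[0],w[1],.06],feed=.15)
hit=move_l([w[0],w[1],-.004],feed=.08,max_force=5)
o=observe();print(hit,o['time_s'],o['eef_pos'],np.round(o['ft_force'],1))
gripper_to(0,40)
o=observe();print(o['opening'],np.round(o['ft_force'],1))
im,d=get_image('side');cv2.imwrite('pics/side9.png',cv2.resize(im[120:300,180:380,::-1],None,fx=3,fy=3))
E
```

```text
False 25.0917 [ 0.56235596  0.15268945 -0.0035787 ] [ 0.6 -0.6 -0.1]
0.001352515422113869 [-1.2 -1.   4.5]
```

View pics/side9.png

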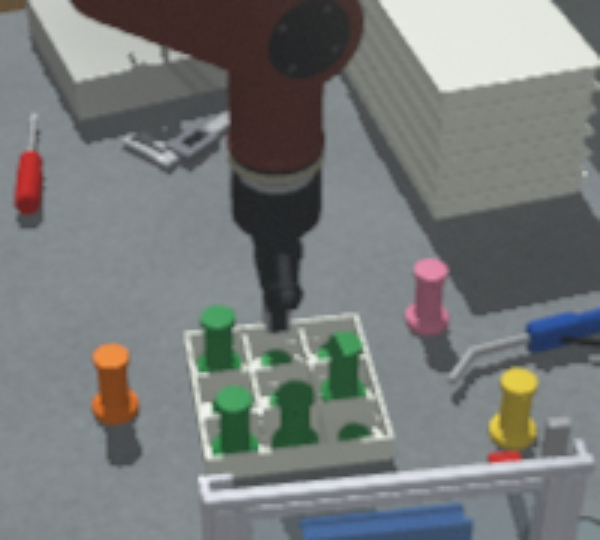

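```bash
python3 -W ignore - <<'E'
from h import *
from plant import *
YB=np.arctan2(-BX[1],-BX[0])
P=B(-.25-.076,.006,-.0035)
move_l(P,feed=.06,rotation=down(YB))
o=observe();print(o['time_s'],toB(o['eef_pos']),np.round(o['ft_force'],1),o['opening'])
for n in ['side','top']:
    im,d=get_image(n);c=get_calibration(n);np.savez(f'pics/{n}10.npz',p=im,d=d,K=c['intrinsics'],T=c['world_from_camera'])
    cv2.imwrite(f'pics/{n}10.png',im[:,:,::-1])
E
```

```text
26.725 [-0.32518545  0.00676096 -0.00331742] [-0.   0.8  4.1] 0.001273849398828804
```

View pics/side10.png

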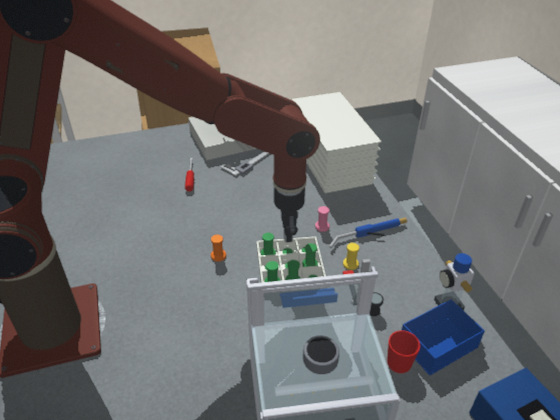

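View pics/top10.png

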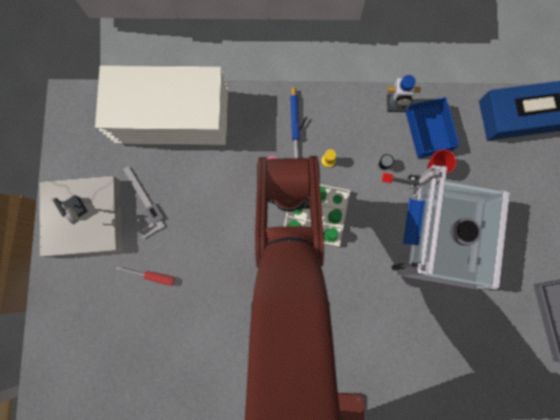

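```bash
cat >> h.py <<'E'
def tray(n,lo,hi):
    p,d,K,T=load(n);W=pts(d,K,T)
    L=np.stack([(W-BO)@BX,(W-BO)@BY,W[...,2]],-1)
    m=(d>0)&(L[...,2]>.017)&(L[...,2]<.034)&(L[...,0]>lo)&(L[...,0]<hi)&(np.abs(L[...,1])<.12)
    v,u=np.nonzero(m);P=np.array([ray(a,b,.025,K,T) for a,b in zip(u,v)]);P=np.stack([(P-BO)@BX,(P-BO)@BY],1)
    r=cv2.minAreaRect((P*1000).astype(np.float32));print(n,len(P),np.round(r[0],1),np.round(r[1],1),round(r[2],2));print(np.round(cv2.boxPoints(r),1).tolist())
    q=P[P[:,0]>np.percentile(P[:,0],50)];print('y ext',np.percentile(q[:,1],[0,1,99,100]),'xmax',np.percentile(P[:,0],[99,100]))
E
python3 -W ignore - <<'E'
from h import *
tray('top0',-.42,-.2);tray('top10',-.36,-.13)
E
```

```text
top0 637 [-3.023e+02  3.000e-01] [167.7 237. ] 6.99
[[-399.8999938964844, 107.69999694824219], [-371.1000061035156, -127.5], [-204.6999969482422, -107.0999984741211], [-233.5, 128.10000610351562]]
y ext [-0.11075019 -0.11003713  0.04616052  0.112642  ] xmax [-0.21974576 -0.21876045]
top10 337 [-250.5   -1.1] [155.7 155.1] 88.87
[[-329.5, -77.4000015258789], [-174.5, -80.4000015258789], [-171.39999389648438, 75.19999694824219], [-326.3999938964844, 78.30000305175781]]
y ext [-0.08028552 -0.07988374  0.07515758  0.075439  ] xmax [-0.1723963  -0.17192838]
```

```bash
python3 -W ignore - <<'E'
from h import *
from plant import *
YB=np.arctan2(-BX[1],-BX[0])
hit=move_l(B(-.112,.008,-.0035),feed=.08,rotation=down(YB+np.radians(1.0)),max_force=8)
o=observe();print(hit,o['time_s'],toB(o['eef_pos']),np.round(o['ft_force'],1),o['opening'])
for n in ['side','top']:
    im,d=get_image(n);c=get_calibration(n);np.savez(f'pics/{n}11.npz',p=im,d=d,K=c['intrinsics'],T=c['world_from_camera'])
    a,b=(190,230) if n=='side' else (130,300)
    cv2.imwrite(f'pics/{n}11.png',cv2.resize(im[a:a+200,b:b+230,::-1],None,fx=3,fy=3))
tray('top11',-.15,-.02)
E
```

```text
False 29.65 [-0.11204873  0.00767391 -0.00338494] [-0.   4.8  5.9] 0.001313853843678346
top11 76 [-68.6 -23.2] [90.8 36.1] 21.58
[[-117.4000015258789, -23.100000381469727], [-104.0999984741211, -56.70000076293945], [-19.799999237060547, -23.299999237060547], [-33.0, 10.300000190734863]]
y ext [-0.04000284 -0.03982738 -0.00554004 -0.00455442] xmax [-0.02219242 -0.02052025]
```

View pics/side11.png

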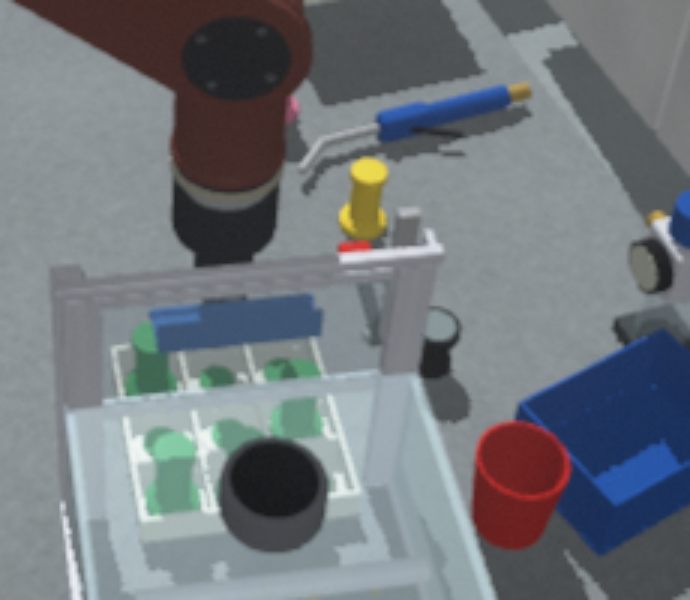

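View pics/top11.png

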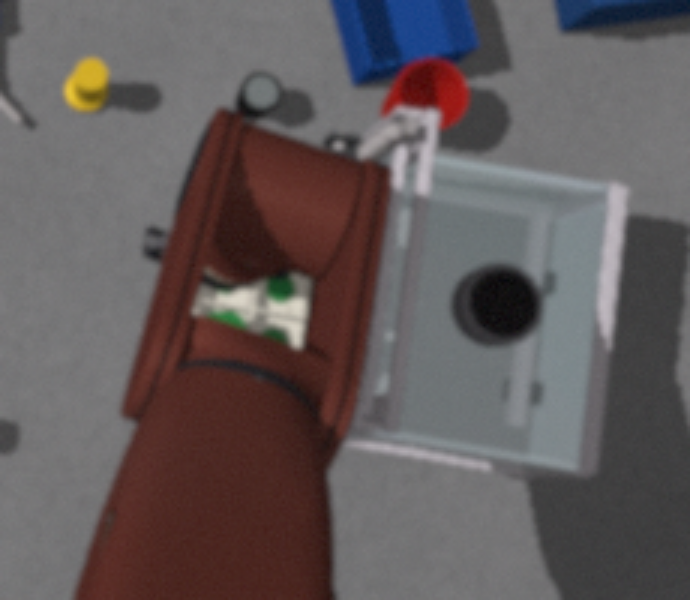

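```bash
python3 -W ignore - <<'E'
from h import *
from plant import *
gripper_to(.03)
YB=np.arctan2(-BX[1],-BX[0])
p=observe()['eef_pos']
move_l([p[0],p[1],.10],feed=.15)
move_l(B(-.20,0,.16),feed=.25)
gripper_to(.045)
movep(B(-.16,0,.08),pitched(35))
hit=move_l(B(-.15,0,-.001),feed=.08,max_force=4)
o=observe();print(hit,o['time_s'],toB(o['eef_pos']),np.round(o['ft_force'],1),o['opening'])
for n in ['side','top']:
    im,d=get_image(n);c=get_calibration(n);np.savez(f'pics/{n}12.npz',p=im,d=d,K=c['intrinsics'],T=c['world_from_camera'])
    a,b=(190,230) if n=='side' else (130,300)
    cv2.imwrite(f'pics/{n}12.png',cv2.resize(im[a:a+200,b:b+230,::-1],None,fx=3,fy=3))
E
```

```text
False 35.0333 [-0.15020107  0.00049791 -0.00041584] [ 0.2 -0.8  1. ] 0.04491309860324469
```

View pics/side12.png

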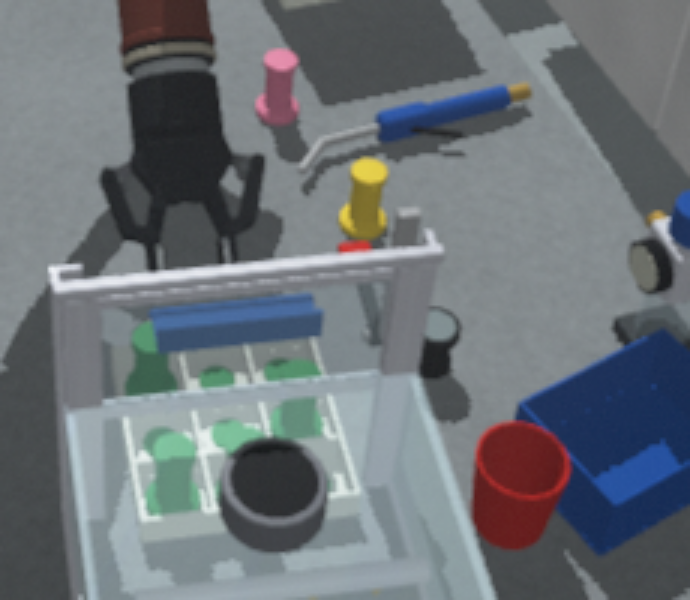

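View pics/top12.png

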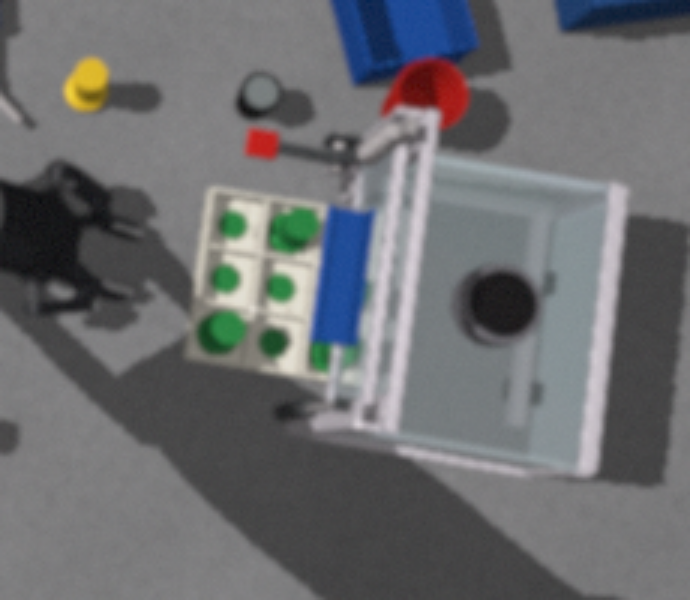

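```bash
python3 -W ignore - <<'E'
from h import *
p,d,K,T=load('top12')
for u,v in [(210,187),(187,358)]: print(np.round(toB(ray(300+u/3-.33,130+v/3-.33,.026,K,T))*1000,1))
o=(140,292)
for u,v in [(145,232),(140,297)]:print(np.round(toB(ray(300+u/3,130+v/3,.02,K,T))*1000,1))
E
```

```text
[-118.    79.5   26. ]
[-114.3  -76.4   26. ]
[-167.4   28.9   20. ]
[-162.4  -30.1   20. ]
```

```bash
python3 -W ignore - <<'E'
from h import *
from plant import *
hit=move_l(B(.0,.001,0.0),feed=.06,max_force=10)
o=observe();print(hit,o['time_s'],toB(o['eef_pos']),np.round(o['ft_force'],1))
if not hit:
    hit=move_l(B(.055,.001,0.0),feed=.04,max_force=10)
    o=observe();print(hit,o['time_s'],toB(o['eef_pos']),np.round(o['ft_force'],1))
hold(.1)
for n in ['side','top']:
    im,d=get_image(n);c=get_calibration(n);np.savez(f'pics/{n}13.npz',p=im,d=d,K=c['intrinsics'],T=c['world_from_camera'])
    a,b=(190,230) if n=='side' else (130,300)
    cv2.imwrite(f'pics/{n}13.png',cv2.resize(im[a:a+200,b:b+230,::-1],None,fx=3,fy=3))
E
```

```text
False 37.7833 [-9.49515057e-05  1.04422424e-03  7.33970106e-05] [ 1.   0.9 -0.7]
True 38.6833 [ 0.03589056  0.00077371 -0.00051393] [-1.   3.8  1.1]
```

View pics/side13.png

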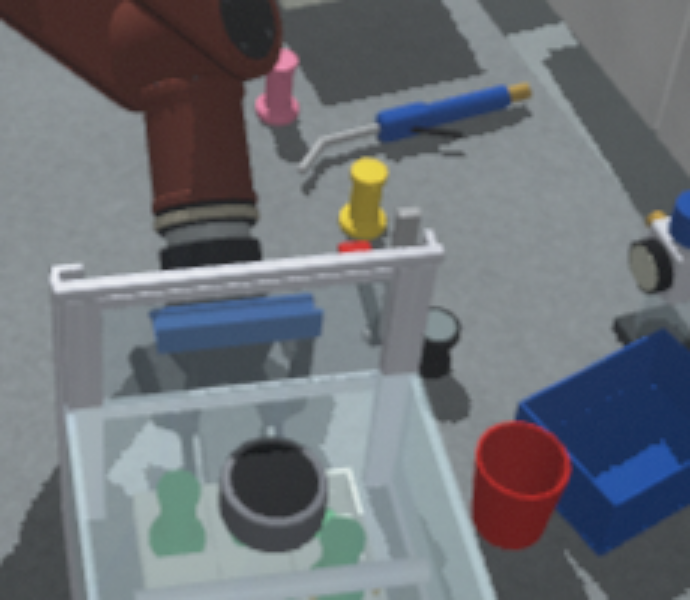

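View pics/top13.png

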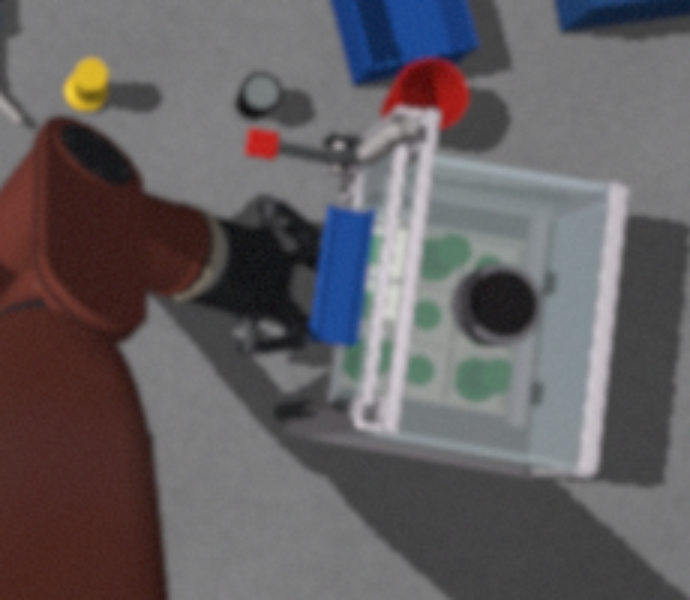

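```bash
python3 -W ignore - <<'E'
from h import *
from plant import *
p=toB(observe()['eef_pos'])
hit=move_l(B(.052,.001,0.0),feed=.03,max_force=14)
o=observe();print(hit,o['time_s'],toB(o['eef_pos']),np.round(o['ft_force'],1))
hold(.25);o=observe();print(toB(o['eef_pos']),np.round(o['ft_force'],1))
im,d=get_image('top');c=get_calibration('top');K,T=c['intrinsics'],c['world_from_camera']
np.savez('pics/top14.npz',p=im,d=d,K=K,T=T)
z=cv2.resize(im[190:290,400:520,::-1],None,fx=6,fy=6,interpolation=cv2.INTER_CUBIC)
for y in (-.0775,.0775):
    for x in (.018,.173):
        u=pix(B(x,y,.026),K,T);cv2.circle(z,(int((u[0]-400+.5)*6),int((u[1]-190+.5)*6)),3,(0,0,255),-1)
cv2.imwrite('pics/top14.png',z)
E
```

```text
True 39.1167 [ 0.03585646  0.00084166 -0.00094822] [-0.2  3.3  2.9]
[ 0.03581916  0.00080714 -0.00122319] [0.3 2.5 1.9]
```

View pics/top14.png

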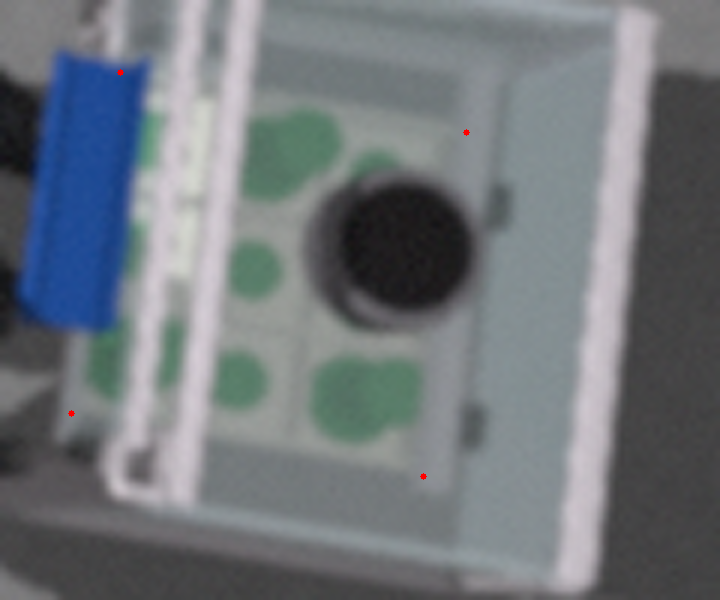

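```bash
python3 -W ignore - <<'E'
from h import *
from plant import *
im,d=get_image('side');c=get_calibration('side');K,T=c['intrinsics'],c['world_from_camera']
np.savez('pics/side14.npz',p=im,d=d,K=K,T=T)
z=cv2.resize(im[300:420,240:400,::-1],None,fx=5,fy=5,interpolation=cv2.INTER_CUBIC)
z=cv2.convertScaleAbs(z,alpha=1.6,beta=-60)
for y in (-.0775,.0775):
    for x,col in ((.018,(0,0,255)),(.173,(0,0,255)),(.163,(255,0,255))):
        for h in (0,.026):
            u=pix(B(x,y,h),K,T);cv2.circle(z,(int((u[0]-240+.5)*5),int((u[1]-300+.5)*5)),3,col,-1)
cv2.imwrite('pics/side14.png',z)
im=load('top14')[0]
z=cv2.resize(im[190:290,400:520,::-1],None,fx=6,fy=6,interpolation=cv2.INTER_CUBIC)
z=cv2.createCLAHE(3,(4,4)).apply(cv2.cvtColor(z,cv2.COLOR_BGR2GRAY));cv2.imwrite('pics/top14b.png',z)
E
```

```text
(no output)
```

View pics/side14.png

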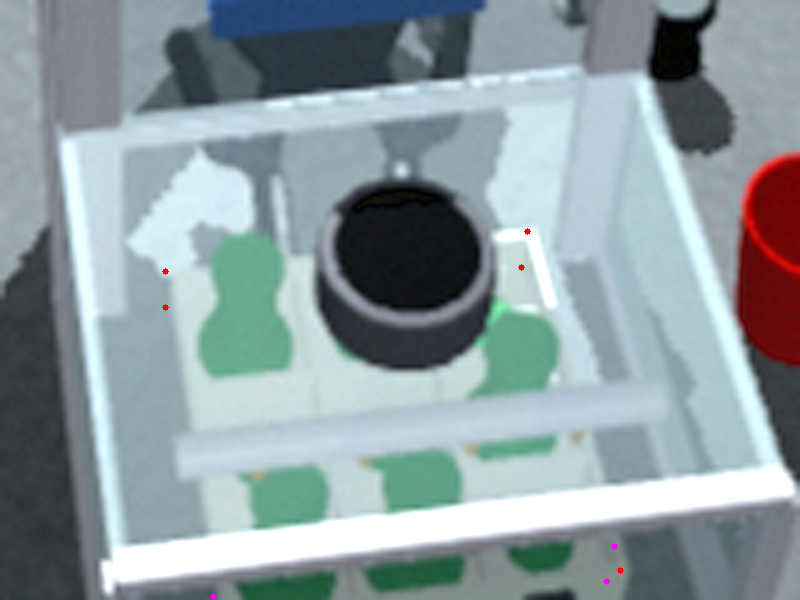

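View pics/top14b.png

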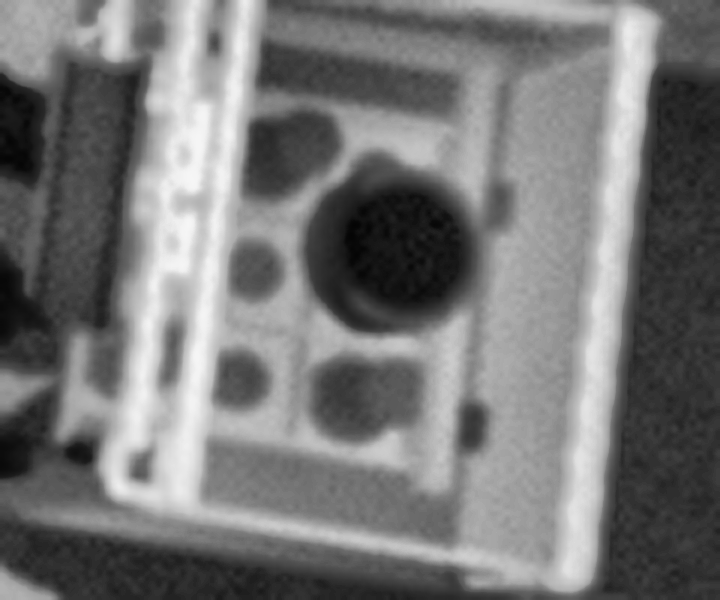

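```bash
python3 -W ignore - <<'E'
from h import *
from plant import *
move_l(B(-.14,0,.005),feed=.2)
move_l(B(-.19,0,.12),feed=.25)
gripper_to(0)
movep(B(-.12,.104,.22),down(0.))
move_l(B(-.092,.104,.15),feed=.2)
im,d=get_image('top');cv2.imwrite('pics/top15.png',cv2.resize(im[130:330,300:530,::-1],None,fx=3,fy=3))
hit=move_l(B(-.092,.104,.085),feed=.04,max_force=2.5)
o=observe();print(hit,o['time_s'],toB(o['eef_pos']),np.round(o['ft_force'],1))
im,d=get_image('side');cv2.imwrite('pics/side15.png',cv2.resize(im[190:390,230:460,::-1],None,fx=3,fy=3))
E
```

```text
True 44.2833 [-0.09240706  0.10333807  0.10033592] [0.7 0.5 2.2]
```

View pics/top15.png

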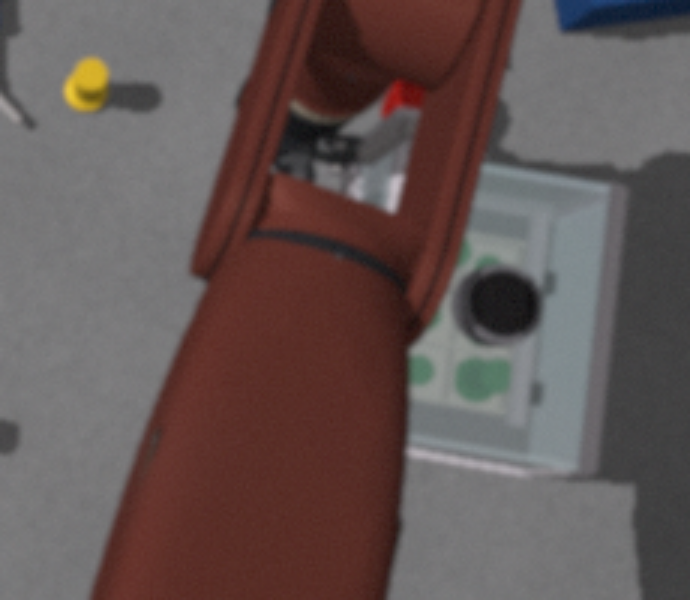

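View pics/side15.png

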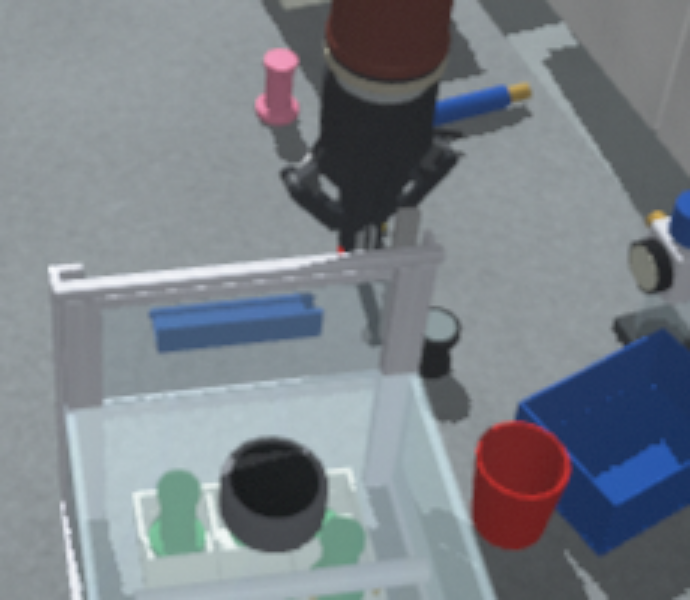

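```bash
python3 -W ignore - <<'E'
from h import *
from plant import *
hit=move_l(B(-.092,.104,.076),feed=.05,max_force=14)
o=observe();print(hit,o['time_s'],toB(o['eef_pos']),np.round(o['ft_force'],1))
hold(1.8)
o=observe();print(np.round(o['ft_force'],1))
im,d=get_image('side');cv2.imwrite('pics/side16.png',cv2.resize(im[190:390,230:460,::-1],None,fx=3,fy=3))
E
```

```text
False 44.975 [-0.09212904  0.10377443  0.07592018] [-0.8  0.8  2.5]
[-1.5  1.9  2.1]
```

View pics/side16.png

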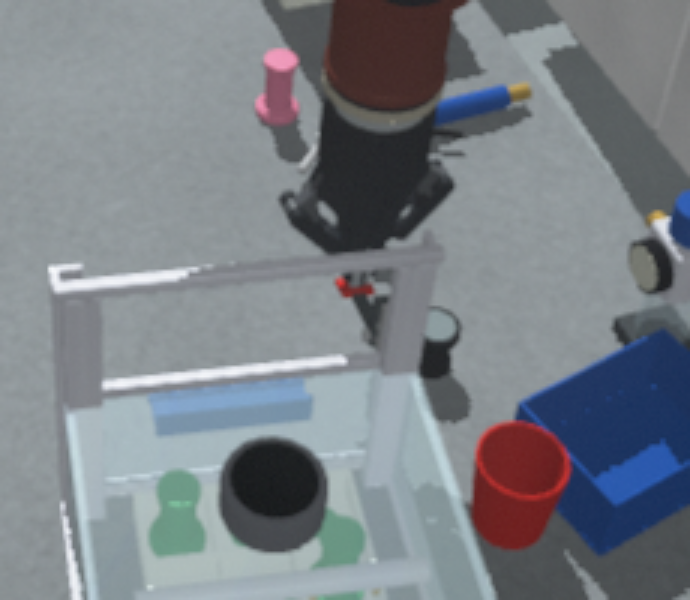

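```bash
python3 -W ignore - <<'E'
from h import *
from plant import *
hold(.6)
move_l(B(-.092,.104,.15),feed=.12)
move_l(B(-.14,.06,.30),feed=.25)
q=np.array(observe()['q']);q[0]+=.9;set_joints(q)
o=observe();print(o['time_s'],np.round(o['ft_force'],1))
for n in ['side','top']:
    im,d=get_image(n);c=get_calibration(n);K,T=c['intrinsics'],c['world_from_camera'];np.savez(f'pics/{n}17.npz',p=im,d=d,K=K,T=T)
    cv2.imwrite(f'pics/{n}17.png',im[:,:,::-1])
W=pts(d,K,T);hsv=cv2.cvtColor(im,cv2.COLOR_RGB2HSV)
ro=np.zeros(d.shape,bool);ro[195:260,385:430]=1
m=ro&(hsv[...,0]>100)&(hsv[...,0]<125)&(hsv[...,1]>120);print('lip z',np.median(W[m][:,2]))
ro=np.zeros(d.shape,bool);ro[165:190,375:400]=1
m=ro&((hsv[...,0]<8)|(hsv[...,0]>172))&(hsv[...,1]>120);print('pad z',np.median(W[m][:,2]))
W0=pts(*load('top0')[1:])
for nm,(r,cc) in dict(loupe=((150,172),(376,398)),cup=((148,175),(425,460))).items():
    ro=np.zeros(d.shape,bool);ro[r[0]:r[1],cc[0]:cc[1]]=1
    print(nm,[np.round(w[ro&(w[...,2]>.025)&(w[...,2]<.1)].mean(0),3) for w in (W0,W)])
s0=load('side0')
z=im[140:340,320:540,::-1];cv2.imwrite('pics/z17.png',cv2.resize(z,None,fx=3,fy=3))
z=load('side17')[0][290:420,230:420,::-1];cv2.imwrite('pics/zs17.png',cv2.resize(z,None,fx=4,fy=4))
E
```

```text
50.9333 [-0.7 -0.   0.4]
lip z 0.06527521080026455
pad z 0.12657535632895456
loupe [array([ 0.71 , -0.162,  0.044]), array([ 0.71 , -0.162,  0.045])]
cup [array([ 0.72 , -0.312,  0.052]), array([ 0.72 , -0.312,  0.052])]
```

View pics/zs17.png

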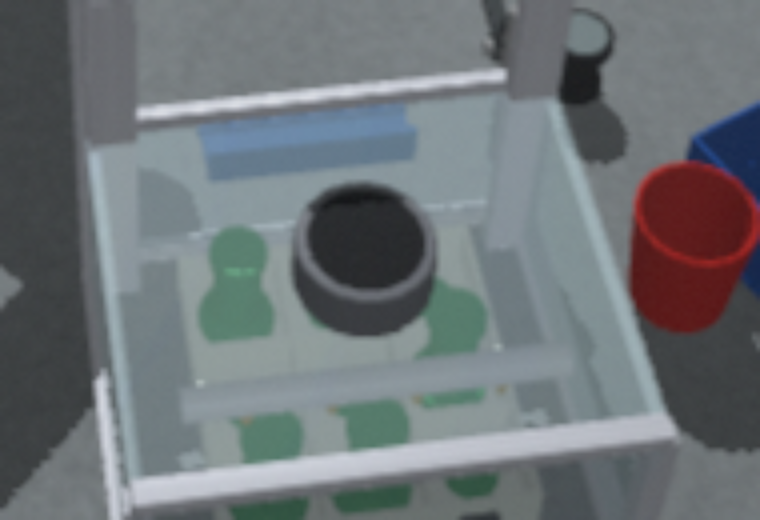

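View pics/top17.png

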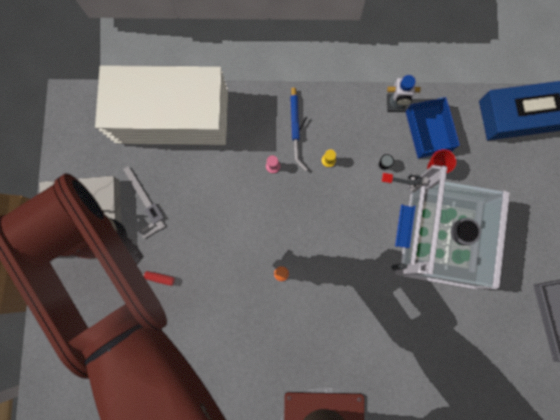

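View pics/side17.png

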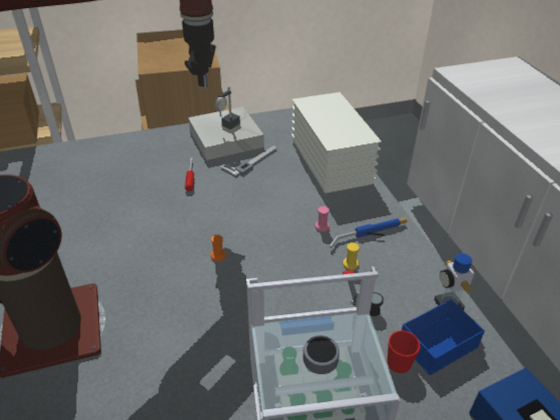

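```bash
python3 - <<'E'
from plant import *
job_done();print(observe()['time_s'])
E
```

```text
the job is handed in; nothing more can be done
the job is handed in; nothing more can be done
```

I loaded the booth and handed the job in at about 51 s of the 72 s allowed. The tray is in against the stops, the shield is shut and the lever is released.

**Shield up:** I lifted the lip until the pawl held. The lip measured 89.5 mm above its shut height, so the shield stood on the 90 mm tooth.

**Tray in:** I pinched the tray's near wall to straighten it and centre it on the opening. I drew it partly in, then pushed it home with the gripper tilted under the shield. It stopped firmly twice at the same place.

**Shield down:** I pressed the lever until the shield had sunk, then let go and moved the arm clear.

**Last checks:**
- **Shield and pawl:** the lip is back at 65 mm, the same as at the start. The red pad is back at 127 mm, so the pawl has sprung back.
- **Tray:** its near corners matched the home position to within about 2 mm. This was checked before the shield came down. The far edge is hidden behind a bar, so I could not see it directly.
- **Sleeves:** they look upright in the tray, but some are partly hidden by the booth's bars and collar.
- **Other things on the bench:** the loupe and cup measured as unmoved. The air gun, caliper and screwdriver looked unmoved in the pictures.

**What disagreed:** my first lift missed, because the fingertips sit about 20 mm behind the reported TCP. The tip brushed the front of the lip with light force and nothing moved. I corrected for this in every later move.

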